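# Call out kit parts by pointing

## Task

Show the picking camera what the next kit needs: with the fingertips, point down at the middle of the bin of black buckles, about 3 cm above its rim, and stay there for two seconds; then point in the same way about 3 cm above the top of the olive-green spool for two seconds; then press the green button right down, let it come up again and move clear. Only the button may be touched: do not touch, pick up or shift any bin, spool or other thing, and keep well above the other bins and spools when passing over them, so that none of them is called out by mistake.

Things in the scene. Friction and masses are not known exactly. Their poses are not given: they have to be found in the camera images.
- buckle_bin_mid (a point): Centre of the buckle bin's mouth, level with the rim (70 mm above its underside).
- buckle_bin: Low clear plastic parts bin, loose, 150 x 120 x 70 mm high (x, y, z), walls 3 mm, filled to about 50 mm with black plastic buckles. Origin: centre of its underside, z up.
- ring_bin: Low clear plastic parts bin, loose, 150 x 120 x 70 mm high (x, y, z), walls 3 mm, filled to about 50 mm with bright steel D-rings. Origin: centre of its underside, z up.
- glide_bin: Low clear plastic parts bin, loose, 150 x 120 x 70 mm high (x, y, z), walls 3 mm, filled to about 50 mm with tan plastic strap slides. Origin: centre of its underside, z up.
- olive_spool_top (a point): Centre of the top of the olive-green spool (90 mm above its underside).
- olive_spool: Thread spool, loose and standing upright, olive-green thread body 50 mm across on a white foot 54 mm across, 90 mm high in all with a thin white stub on top; easily knocked over. Origin: centre of its underside, z up.
- blue_spool: Thread spool, loose and standing upright, blue thread body 50 mm across on a white foot 54 mm across, 90 mm high in all with a thin white stub on top; easily knocked over. Origin: centre of its underside, z up.
- orange_spool: Thread spool, loose and standing upright, orange thread body 50 mm across on a white foot 54 mm across, 90 mm high in all with a thin white stub on top; easily knocked over. Origin: centre of its underside, z up.
- confirm (a joint): Travel of the green push button, m: 0 up, 0.006 fully down. A spring pushes it back up; fully down takes 5 N.
- confirm_top (a point): Centre of the top face of the round green button, 40 mm across, which looks straight up out of a small black housing fixed to the table.
- tape_roll: Roll of tan tape, lying flat, 100 mm across, 25 mm high, loose; not needed. Origin: centre of its underside.
- screwdriver: Screwdriver lying on the table, loose; not needed. Origin near its middle, on its underside.
- rivet_jar: Small closed glass jar, 60 mm across, 75 mm high, loose; not needed. Origin: centre of its underside.
Not all that is in view belongs to the job. Leave any turquoise look-alike of the blue_spool alone.

How it is judged:
By the outcome, as a careful person would: the job done as asked, in the order asked, and still so for the second after the job is handed in, with the robot touching nothing.
It also fails if it takes over 58 s, if anything falls off the work surface, if the arm or the gripper's body presses on something with over 40 N, if the wrist force passes 120 N, or if a joint passes its speed limit or range.

## Robot

A 7-joint arm with a two-finger parallel gripper is mounted at the origin on the work surface. World frame = base frame: x ahead of the robot, y to its left, z up, the work surface at z = 0. Lengths are in m, angles in rad, forces in N, time in s.
With the tool pointing down it reaches from about 0.35 to 0.9 m from the base axis. Payload 19.9 kg.
Tool frame: the origin (TCP) lies between the finger pads; the fingertips stand 22 mm ahead of it and the grasp point (between the pads) lies 3 mm ahead of it; x points along the fingers, y is the direction in which the jaws open and shut, and the axes are right-handed (so a half turn about x gives the same grasp; the last joint's range is limited). The gripper opens to 85 mm and grips with 20 to 120 N. Pads are 22 mm wide; open, the fingers measure 114 mm over their backs; the gripper's body (76 mm by 85 mm) begins 54 mm behind the grasp point. The pads swing forward as they close: fully open they stand 13 mm farther back than shut.
Start: joints at [1.26, 0.417, -0.01, 1.614, 0.005, 1.111, -0.053], TCP at [0.167, -0.602, 0.253] pointing down, gripper open.
Joint ranges: [-2.81, 2.81], [-0.39, 2.02], [-1.27, 1.25], [0.06, 2.57], [-1.19, 4.33], [0.19, 2], [-2.82, 2.82]. Speed limits (rad/s): [1.89, 1.89, 2.39, 2.39, 3.01, 3.01, 3.01].

## Interface

Orientations are given as a unit quaternion [x, y, z, w].
In Python, from rig import manip gives the robot as it stands.
- The arm moves only by the tool play_rows, never from a script. Its argument "series" is a list of rows, each a list of 4 numbers: the shift along the tool's x, y, z in m, then the turn about the tool's x in rad. In form: [[x, y, z, roll], ...]. A call has 1 to 10 rows; each row is the pose to reach, as a shift and turn from the pose measured when the call began, along the tool's axes at that moment; what a row does not reach only later rows make up. A row lasts 1/12 s, in which the tool goes at most 41.7 mm and 7.16 degrees, less where a joint would pass 70% of its speed; a pose out of reach is approached as far as the arm can. A call with a gripper value outside its range is refused whole. "grip" is the opening in per cent of the stroke, from 0 (shut) to 100 (fully open), set as the call begins (left out, the last holds). The fingers move at their own pace and stop on an object; "squeeze" is the grip in N (left out, the last holds). Time passes only in rows, so rows that repeat a pose let the fingers close. It gives the time, the measured TCP pose, the force and the opening at its end, in the units of the state.
- manip.read_state(): the state, without advancing time (a new reading comes with each control period).
- manip.read_camera(name): name is "scene" or "top"; returns the picture (384x512x3 uint8, red, green, blue); there is no depth.
- manip.camera_model(name): a dict with "intrinsics" (3x3 intrinsics, pixels), "D" ([k1, k2, p1, p2, k3] as OpenCV has them; the pictures are not rectified), "origin" and "attitude" of the camera in the world. Camera axes: x right, y down, z forward; pixel columns grow to the right and rows downward; lengths in m; the calibration is good to about 2 mm. A picture is of the moment at which its call begins. camera_model takes no time and is no camera call.
- manip.job_done(): hands the job in, once; it reports no verdict.
The state is a dict: "clock": time; "joint_pos": joint angles; "dq": joint speeds; "joint_efforts": joint torques, N m; "ee_pos": TCP position; "eef_rot": TCP orientation; "force": force on the tool from outside, world axes, zero at the start; "torque": the same for the moment, N m; "grip_width": finger opening in m.
Only numpy, scipy, OpenCV 4.12 (cv2) and the standard library are available. Lean on these libraries where they do the work, as an engineer would, in place of code of your own. Each camera call takes 0.05 s, during which the arm holds its last target.

## Working session

There is one attempt and no reset: what is moved stays moved. The work goes in short steps, Python scripts to look and compute and a tool call to move; the robot and the scene stay as the last step left them, time stands still between calls to the robot, and variables do not carry over. Pictures are saved under pics/ and viewed, and the job is handed in when it is done.

Besides the shell and the picture viewer there is one more tool, called after ">>>" as a command line: name --pt "numbers of a row" for each row, then --argument value for the rest. play_rows: Moves the arm, as the interface text tells. Its arguments: {"type":"object","properties":{"series":{"type":"array","items":{"type":"array","items":{"type":"number"}}},"grip":{"type":"number"},"squeeze":{"type":"number"}},"required":["series"]}

```bash
mkdir -p pics; python3 - <<'E'
from rig import manip
import cv2
for n in ("scene","top"):
    im=manip.read_camera(n); cv2.imwrite(f"pics/{n}0.png",im[:,:,::-1])
    m=manip.camera_model(n); print(n,m)
print(manip.read_state())
E
```

```text
scene {'intrinsics': array([[424.37665397,   0.        , 256.90536674],
       [  0.        , 424.37665397, 183.09380671],
       [  0.        ,   0.        ,   1.        ]]), 'D': array([-0.0512014,  0.       ,  0.       ,  0.       ,  0.       ]), 'origin': array([1.34324712, 0.34644662, 1.15369385]), 'attitude': array([ 0.4972296 ,  0.79124133, -0.29658615, -0.19681601])}
top {'intrinsics': array([[497.8063232 ,   0.        , 259.24033207],
       [  0.        , 497.8063232 , 195.65231175],
       [  0.        ,   0.        ,   1.        ]]), 'D': array([-0.01909823,  0.        ,  0.        ,  0.        ,  0.        ]), 'origin': array([ 0.29255367, -0.04040466,  1.41330989]), 'attitude': array([ 0.71378513, -0.69659349,  0.04693438, -0.05536662])}
{'clock': 0.1, 'joint_pos': array([ 1.25951204,  0.41793409, -0.010312  ,  1.61408599,  0.00467246,
        1.11070506, -0.05300086]), 'dq': array([ 7.21710645e-05, -1.42301879e-04,  1.98370480e-03, -2.53261744e-03,
       -9.29281425e-04,  6.62243376e-04, -9.50095513e-05]), 'joint_efforts': array([ 2.46120595e-03, -8.65826011e+01,  6.80845454e-01, -4.35635734e+01,
        1.93746085e-02,  4.96310822e-03,  7.81362542e-05]), 'ee_pos': array([ 0.16650839, -0.60212276,  0.25272217]), 'eef_rot': array([-0.70061022, -0.09548024,  0.7007559 , -0.09471013]), 'force': array([-0.6616819 ,  0.93022492, -0.36267114]), 'torque': array([-0.00835269,  0.00025375, -0.00158674]), 'grip_width': 0.08543714704911451}
```

View pics/scene0.png

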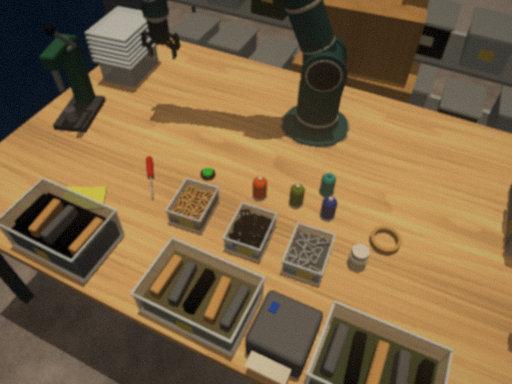

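View pics/top0.png

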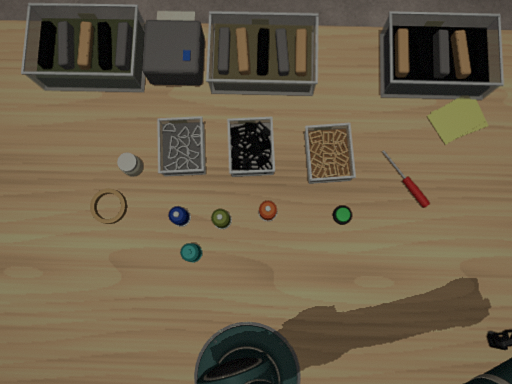

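Top view: the black buckle bin is at about (251,146), between the D-rings (181,146) and the tan slides (330,152). The olive spool is at (220,218), with orange at (268,210), blue at (178,215) and turquoise at (191,253). The green button is at (343,214). I'll confirm these in enlarged crops.

```bash
python3 - <<'E'
import cv2
a=cv2.imread("pics/top0.png")
cv2.imwrite("pics/topc.png",cv2.resize(a[105:265,160:360],None,fx=4,fy=3.75,interpolation=cv2.INTER_CUBIC) if 0 else cv2.resize(a[110:260,160:360],None,fx=4,fy=4,interpolation=cv2.INTER_CUBIC))
a=cv2.imread("pics/scene0.png")
cv2.imwrite("pics/scenec.png",cv2.resize(a[150:290,180:380],None,fx=4,fy=4,interpolation=cv2.INTER_CUBIC))
E
```

```text
(no output)
```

View pics/topc.png

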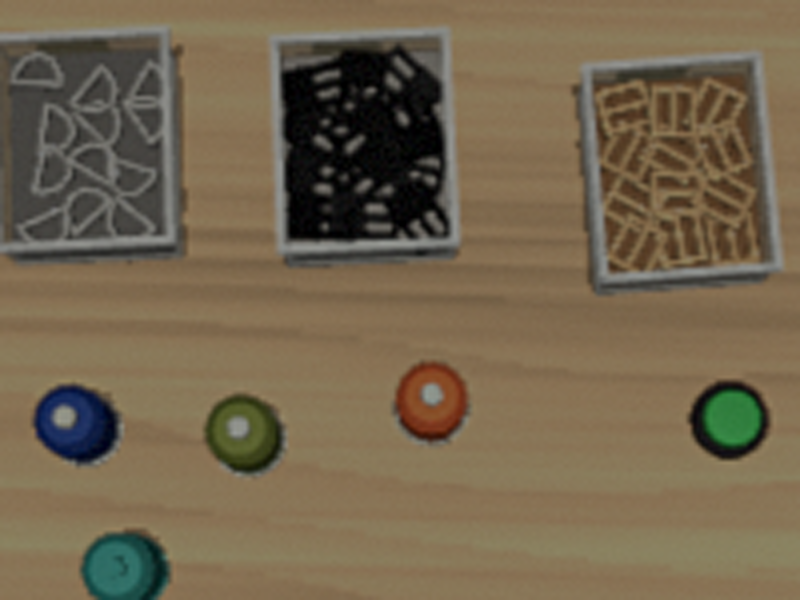

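View pics/scenec.png

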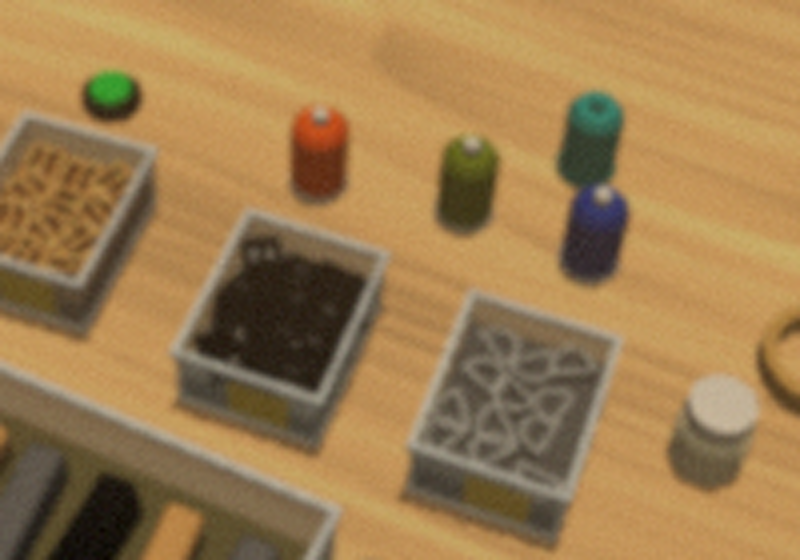

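The crops confirm it. The middle bin holds the black buckles, and the olive spool with its white stub is at crop (238,427), between blue and orange. The green button is at crop (733,418). Next I'll triangulate from both views.

```bash
cat > h.py <<'E'
from rig import manip
import numpy as np, cv2
from scipy.spatial.transform import Rotation as R
M={n:manip.camera_model(n) for n in("scene","top")}
OFF={"top":(160,110),"scene":(180,150)}
def ray(n,c):
    m=M[n]; px=[OFF[n][i]+(c[i]+.5)/4-.5 for i in(0,1)]
    u=cv2.undistortPoints(np.array([[px]],float),m["intrinsics"],m["D"])[0,0]
    return m["origin"],R.from_quat(m["attitude"]).apply([u[0],u[1],1])
def atz(n,c,z):
    o,d=ray(n,c); return o+d*(z-o[2])/d[2]
def tri(a,b):
    A=[];B=[]
    for n,c in(("top",a),("scene",b)):
        o,d=ray(n,c); d=d/np.linalg.norm(d); P=np.eye(3)-np.outer(d,d); A.append(P);B.append(P@o)
    return np.linalg.lstsq(np.vstack(A),np.hstack(B),rcond=None)[0]
E
python3 - <<'E'
from h import *
np.set_printoptions(precision=4,suppress=True)
bt=[(270,37),(449,30),(459,247),(278,256)]
bs=[(178,352),(322,402),(387,256),(250,213)]
print("bin top",np.mean([atz("top",c,.07) for c in bt],0),"scene",np.mean([atz("scene",c,.07) for c in bs],0))
for k,a,b in(("olive",(238,427),(471,145)),("orange",(432,394),(320,114)),("blue",(64,416),(602,194))):
    print(k,atz("top",a,.09),atz("scene",b,.09),tri(a,b))
print("btn",tri((733,418),(111,86)))
for z in(.02,.03,.04): print(z,atz("top",(733,418),z),atz("scene",(111,86),z))
print("turq",atz("top",(118,566),.09))
for k,c in (("ringR",(85,140)),("glide",(680,165))): print(k,atz("top",c,.07))
s=manip.read_state(); print(R.from_quat(s["eef_rot"]).as_matrix())
E
```

```text
bin top [0.6293 0.0056 0.07  ] scene [0.6324 0.0083 0.07  ]
olive [0.4268 0.0837 0.09  ] [0.4308 0.0835 0.09  ] [0.4274 0.0833 0.0864]
orange [ 0.4521 -0.0454  0.09  ] [ 0.4548 -0.0448  0.09  ] [ 0.4525 -0.0456  0.0873]
blue [0.4314 0.2006 0.09  ] [0.4331 0.1998 0.09  ] [0.4317 0.2002 0.0887]
btn [ 0.4487 -0.2576  0.019 ]
0.02 [ 0.4486 -0.2575  0.02  ] [ 0.4495 -0.257   0.02  ]
0.03 [ 0.4475 -0.2559  0.03  ] [ 0.4574 -0.2517  0.03  ]
0.04 [ 0.4464 -0.2544  0.04  ] [ 0.4652 -0.2464  0.04  ]
turq [0.3325 0.1598 0.09  ]
ringR [0.6262 0.1991 0.07  ]
glide [ 0.6177 -0.213   0.07  ]
[[-0.0004  0.2665 -0.9638]
 [ 0.0011 -0.9638 -0.2665]
 [-1.     -0.0011  0.0001]]
```

```bash
cat >> h.py <<'E'
def to(*t):
    s=manip.read_state(); r=R.from_quat(s["eef_rot"])
    print("t",s["clock"],"p",s["ee_pos"].round(4),"grip",round(s["grip_width"],4),"F",np.round(s["force"],2),"axis",r.as_matrix()[:,0].round(4))
    for q in t: print(q,"->",r.inv().apply(np.array(q)-s["ee_pos"]).round(4))
E
python3 -c "
from h import *
to((.63,.006,.283),(.63,.006,.122))"
```

```text
t 0.1 p [ 0.1665 -0.6021  0.2527] grip 0.0854 F [-0.66  0.93 -0.36] axis [-4.0e-04  1.1e-03 -1.0e+00]
(0.63, 0.006, 0.283) -> [-0.0298 -0.4626 -0.6088]
(0.63, 0.006, 0.122) -> [ 0.1312 -0.4624 -0.6088]
```

>>> play_rows --pt "-0.01 -0.01 -0.013" --pt "-0.02 -0.03 -0.039" --grip 0

```text
$.series[0]: bad value
```

>>> play_rows --pt "-0.01 -0.008 -0.01 0" --pt "-0.02 -0.023 -0.03 0" --pt "-0.03 -0.042 -0.055 0" --pt "-0.03 -0.061 -0.08 0" --pt "-0.03 -0.08 -0.105 0" --pt "-0.03 -0.099 -0.13 0" --pt "-0.03 -0.118 -0.155 0" --pt "-0.03 -0.137 -0.18 0" --pt "-0.03 -0.156 -0.205 0" --pt "-0.03 -0.175 -0.23 0" --grip 0

```text
clock: 0.93
ee_pos: [0.3423, -0.3702, 0.2834]
eef_rot: [-0.701, -0.095, 0.701, -0.095]
force: [0.2, -1.4, -0.1]
grip_width: -0.0003
```

```bash
python3 -c "
from h import *
to((.63,.006,.283),(.63,.006,.122))"
```

```text
t 0.9333 p [ 0.3423 -0.3702  0.2834] grip -0.0003 F [ 0.24 -1.41 -0.08] axis [-3.e-04  7.e-04 -1.e+00]
(0.63, 0.006, 0.283) -> [ 0.0005 -0.2858 -0.3776]
(0.63, 0.006, 0.122) -> [ 0.1615 -0.2857 -0.3776]
```

>>> play_rows --pt "0 -0.02 -0.026 0" --pt "0 -0.042 -0.056 0" --pt "0 -0.066 -0.088 0" --pt "0 -0.09 -0.12 0" --pt "0 -0.115 -0.152 0" --pt "0 -0.14 -0.184 0" --pt "0 -0.164 -0.216 0" --pt "0 -0.188 -0.248 0" --pt "0 -0.212 -0.28 0" --pt "0 -0.232 -0.306 0"

```text
clock: 1.77
ee_pos: [0.5763, -0.0616, 0.2839]
eef_rot: [0.701, 0.096, -0.701, 0.095]
force: [-0.2, -0.4, 0.2]
grip_width: -0.0001
```

```bash
python3 -c "
from h import *
to((.63,.006,.283),(.63,.006,.122))"
```

```text
t 1.7667 p [ 0.5763 -0.0616  0.2839] grip -0.0001 F [-0.2  -0.43  0.24] axis [ 1.e-04  9.e-04 -1.e+00]
(0.63, 0.006, 0.283) -> [ 0.001  -0.0507 -0.0699]
(0.63, 0.006, 0.122) -> [ 0.162  -0.0506 -0.0698]
```

Next I'll get over the bin while still high, then come down part of the way.

>>> play_rows --pt "0 -0.018 -0.025 0" --pt "0 -0.034 -0.047 0" --pt "0 -0.046 -0.063 0" --pt "0.008 -0.051 -0.07 0" --pt "0.024 -0.051 -0.07 0" --pt "0.045 -0.051 -0.07 0" --pt "0.066 -0.051 -0.07 0" --pt "0.086 -0.051 -0.07 0" --pt "0.1 -0.051 -0.07 0" --pt "0.106 -0.051 -0.07 0"

```text
clock: 2.6
ee_pos: [0.6286, 0.006, 0.1757]
eef_rot: [-0.7, -0.096, 0.702, -0.095]
force: [0.0, -0.3, 0.6]
grip_width: -0.0002
```

```bash
python3 - <<'E'
from h import *
to((.63,.006,.122))
im=manip.read_camera("scene"); cv2.imwrite("pics/s1.png",cv2.resize(im[130:290,180:380,::-1],None,fx=3.7,fy=3.7,interpolation=cv2.INTER_CUBIC))
E
```

```text
t 2.6 p [0.6286 0.006  0.1757] grip -0.0002 F [ 0.03 -0.29  0.61] axis [-3.1e-03  6.0e-04 -1.0e+00]
(0.63, 0.006, 0.122) -> [ 0.0537  0.0004 -0.0015]
```

View pics/s1.png

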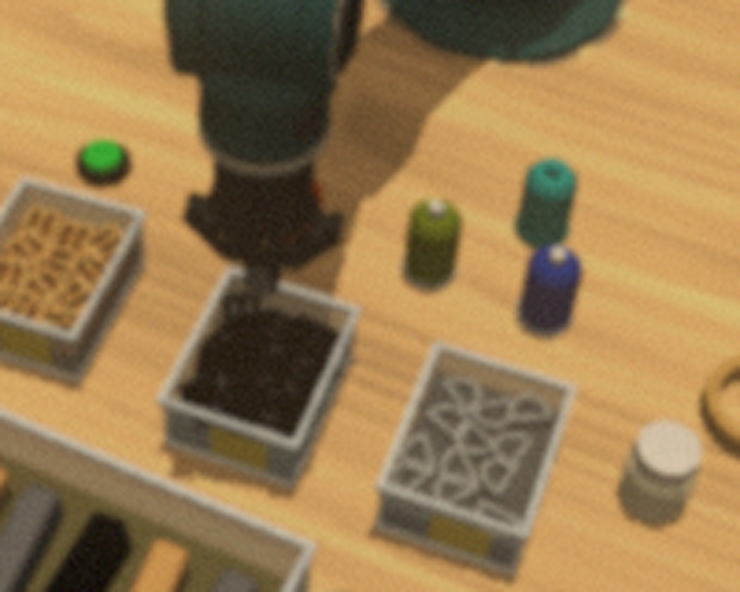

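The picture shows the shut fingertips at about crop (260,305), above the buckle bin, with nothing disturbed. I'll go down to 3 cm above the rim.

>>> play_rows --pt "0.012 0 0 0" --pt "0.028 0 -0.001 0" --pt "0.042 0 -0.001 0" --pt "0.05 0 -0.001 0" --pt "0.053 0 -0.001 0" --pt "0.053 0 -0.001 0"

```text
clock: 3.15
ee_pos: [0.6293, 0.0063, 0.1222]
eef_rot: [-0.699, -0.096, 0.702, -0.095]
force: [-0.4, 0.2, -0.1]
grip_width: -0.0
```

```bash
python3 - <<'E'
from h import *
to((.63,.006,.122))
s=manip.read_state(); tip=s["ee_pos"]+.022*R.from_quat(s["eef_rot"]).as_matrix()[:,0]
for n in M:
    m=M[n]; r=R.from_quat(m["attitude"]).inv()
    print(n,[cv2.projectPoints(np.array([p]),r.as_rotvec(),r.apply(-m["origin"]),m["intrinsics"],m["D"])[0].ravel().round(1) for p in (tip,np.array([.63,.006,.07]))])
im=manip.read_camera("scene"); cv2.imwrite("pics/s2.png",cv2.resize(im[180:280,200:300,::-1],None,fx=6,fy=6,interpolation=cv2.INTER_CUBIC))
E
```

```text
t 3.15 p [0.6293 0.0063 0.1222] grip -0.0 F [-0.42  0.2  -0.11] axis [-3.9e-03  7.0e-04 -1.0e+00]
(0.63, 0.006, 0.122) -> [ 0.0002  0.0005 -0.0006]
scene [array([250.7, 218.7]), array([250.5, 224.6])]
top [array([250. , 142.3]), array([250.5, 144.8])]
```

View pics/s2.png

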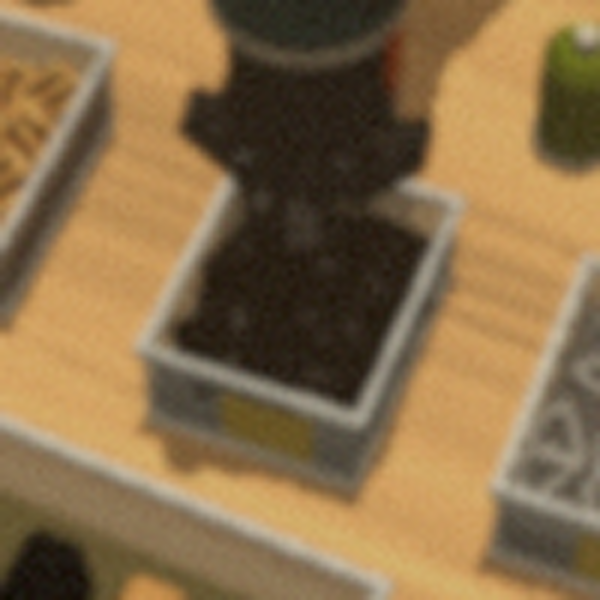

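The fingertips show at about crop (302,230), matching the projected tip (304,232) over the middle of the bin. I'll hold here for more than 2 s.

>>> play_rows --pt "0 0 0 0" --pt "0 0 0 0" --pt "0 0 0 0" --pt "0 0 0 0" --pt "0 0 0 0" --pt "0 0 0 0" --pt "0 0 0 0" --pt "0 0 0 0" --pt "0 0 0 0" --pt "0 0 0 0"

```text
clock: 4.03
ee_pos: [0.6296, 0.0063, 0.1229]
eef_rot: [-0.7, -0.096, 0.702, -0.095]
force: [0.9, -0.2, -0.8]
grip_width: 0.0
```

>>> play_rows --pt "0 0 0 0" --pt "0 0 0 0" --pt "0 0 0 0" --pt "0 0 0 0" --pt "0 0 0 0" --pt "0 0 0 0" --pt "0 0 0 0" --pt "0 0 0 0" --pt "0 0 0 0" --pt "0 0 0 0"

```text
clock: 4.87
ee_pos: [0.6296, 0.0064, 0.1229]
eef_rot: [-0.7, -0.096, 0.702, -0.095]
force: [0.6, -0.1, 0.8]
grip_width: 0.0001
```

>>> play_rows --pt "0 0 0 0" --pt "0 0 0 0" --pt "0 0 0 0" --pt "0 0 0 0" --pt "0 0 0 0" --pt "0 0 0 0" --pt "0 0 0 0" --pt "0 0 0 0" --pt "0 0 0 0" --pt "0 0 0 0"

```text
clock: 5.7
ee_pos: [0.6296, 0.0064, 0.1229]
eef_rot: [-0.7, -0.096, 0.702, -0.095]
force: [-0.2, -0.2, -0.5]
grip_width: 0.0
```

```bash
python3 -c "
from h import *
to((.63,.006,.283),(.428,.0836,.283),(.428,.0836,.142))"
```

```text
t 5.7 p [0.6296 0.0064 0.1229] grip 0.0 F [-0.24 -0.16 -0.54] axis [-3.e-03  7.e-04 -1.e+00]
(0.63, 0.006, 0.283) -> [-0.1601  0.0002  0.0002]
(0.428, 0.0836, 0.283) -> [-0.1595 -0.1287  0.1739]
(0.428, 0.0836, 0.142) -> [-0.0185 -0.1285  0.1736]
```

>>> play_rows --pt "-0.01 0 0 0" --pt "-0.03 0 0 0" --pt "-0.055 0 0 0" --pt "-0.08 0 0 0" --pt "-0.105 0 0 0" --pt "-0.13 -0.004 0.005 0" --pt "-0.15 -0.014 0.019 0" --pt "-0.16 -0.028 0.038 0" --pt "-0.16 -0.044 0.06 0" --pt "-0.16 -0.06 0.082 0"

```text
clock: 6.53
ee_pos: [0.5341, 0.0425, 0.2845]
eef_rot: [-0.7, -0.096, 0.701, -0.095]
force: [-0.6, 0.2, -0.1]
grip_width: -0.0002
```

```bash
python3 -c "
from h import *
to((.428,.0836,.283),(.428,.0836,.142))"
```

```text
t 6.5333 p [0.5341 0.0425 0.2845] grip -0.0002 F [-0.57  0.22 -0.09] axis [-1.4e-03  6.0e-04 -1.0e+00]
(0.428, 0.0836, 0.283) -> [ 0.0016 -0.068   0.0912]
(0.428, 0.0836, 0.142) -> [ 0.1426 -0.0679  0.0911]
```

>>> play_rows --pt "0 -0.016 0.022 0" --pt "0 -0.032 0.044 0" --pt "0 -0.048 0.065 0" --pt "0 -0.06 0.081 0" --pt "0 -0.067 0.09 0" --pt "0.006 -0.068 0.091 0" --pt "0.02 -0.068 0.091 0" --pt "0.038 -0.068 0.091 0" --pt "0.052 -0.068 0.091 0" --pt "0.06 -0.068 0.091 0"

```text
clock: 7.37
ee_pos: [0.4284, 0.0833, 0.2232]
eef_rot: [-0.7, -0.096, 0.702, -0.095]
force: [0.1, 0.0, -0.8]
grip_width: 0.0
```

```bash
python3 -c "
from h import *
to((.428,.0836,.142))"
```

```text
t 7.3667 p [0.4284 0.0833 0.2232] grip 0.0 F [ 0.15  0.05 -0.78] axis [-2.7e-03  8.0e-04 -1.0e+00]
(0.428, 0.0836, 0.142) -> [ 0.0812 -0.0003  0.0001]
```

>>> play_rows --pt "0.01 0 0 0" --pt "0.024 0 0 0" --pt "0.04 0 0 0" --pt "0.055 0 0 0" --pt "0.067 0 0 0" --pt "0.075 0 0 0" --pt "0.079 0 0 0" --pt "0.08 0 0 0" --pt "0.08 0 0 0"

```text
clock: 8.12
ee_pos: [0.4285, 0.0834, 0.1434]
eef_rot: [-0.7, -0.096, 0.701, -0.095]
force: [-0.2, -0.3, -0.6]
grip_width: 0.0001
```

```bash
python3 - <<'E'
from h import *
to((.428,.0836,.142))
im=manip.read_camera("scene"); cv2.imwrite("pics/s3.png",cv2.resize(im[150:230,240:360,::-1],None,fx=6,fy=6,interpolation=cv2.INTER_CUBIC))
s=manip.read_state(); tip=s["ee_pos"]+.022*R.from_quat(s["eef_rot"]).as_matrix()[:,0]
m=M["scene"]; r=R.from_quat(m["attitude"]).inv()
print(((cv2.projectPoints(tip[None],r.as_rotvec(),r.apply(-m["origin"]),m["intrinsics"],m["D"])[0].ravel()-[240,150]+.5)*6).round())
E
```

```text
t 8.1167 p [0.4285 0.0834 0.1434] grip 0.0001 F [-0.19 -0.27 -0.56] axis [-2.6e-03  9.0e-04 -1.0e+00]
(0.428, 0.0836, 0.142) -> [ 0.0014 -0.0003  0.0004]
[354. 177.]
```

View pics/s3.png

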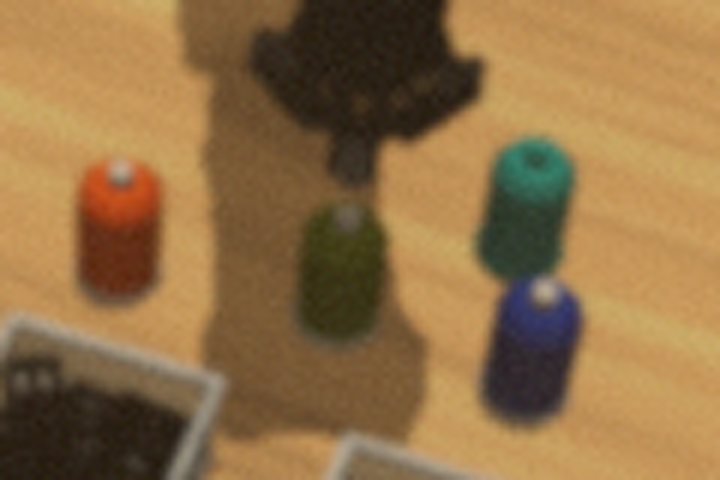

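The fingertips at crop (352,182) sit directly above the olive spool's stub at (348,215), about 3 cm up, and the neighbouring spools are clear. I'll hold here.

>>> play_rows --pt "0.001 0 0 0" --pt "0.001 0 0 0" --pt "0.001 0 0 0" --pt "0.001 0 0 0" --pt "0.001 0 0 0" --pt "0.001 0 0 0" --pt "0.001 0 0 0" --pt "0.001 0 0 0" --pt "0.001 0 0 0" --pt "0.001 0 0 0"

```text
clock: 9.0
ee_pos: [0.4286, 0.0834, 0.1426]
eef_rot: [-0.7, -0.096, 0.701, -0.095]
force: [0.6, -0.1, 0.7]
grip_width: 0.0002
```

>>> play_rows --pt "0 0 0 0" --pt "0 0 0 0" --pt "0 0 0 0" --pt "0 0 0 0" --pt "0 0 0 0" --pt "0 0 0 0" --pt "0 0 0 0" --pt "0 0 0 0" --pt "0 0 0 0" --pt "0 0 0 0"

```text
clock: 9.83
ee_pos: [0.4286, 0.0834, 0.1426]
eef_rot: [-0.7, -0.096, 0.701, -0.095]
force: [0.2, 0.4, 0.4]
grip_width: -0.0
```

>>> play_rows --pt "0 0 0 0" --pt "0 0 0 0" --pt "0 0 0 0" --pt "0 0 0 0" --pt "0 0 0 0" --pt "0 0 0 0" --pt "0 0 0 0" --pt "0 0 0 0" --pt "0 0 0 0" --pt "0 0 0 0"

```text
clock: 10.67
ee_pos: [0.4286, 0.0834, 0.1426]
eef_rot: [-0.7, -0.096, 0.701, -0.095]
force: [0.2, 0.2, -0.6]
grip_width: 0.0002
```

```bash
python3 -c "
from h import *
to((.428,.0836,.303),(.4487,-.2575,.303))"
```

```text
t 10.6667 p [0.4286 0.0834 0.1426] grip 0.0002 F [ 0.18  0.17 -0.59] axis [-2.2e-03  9.0e-04 -1.0e+00]
(0.428, 0.0836, 0.303) -> [-0.1604 -0.0006  0.0008]
(0.4487, -0.2575, 0.303) -> [-0.1608  0.3336  0.0721]
```

Straight up first, then across high above the orange spool.

>>> play_rows --pt "-0.01 0 0 0" --pt "-0.03 0 0 0" --pt "-0.055 0 0 0" --pt "-0.08 0 0 0" --pt "-0.105 0 0 0" --pt "-0.13 0 0 0" --pt "-0.15 0.008 0.002 0" --pt "-0.16 0.025 0.005 0" --pt "-0.16 0.047 0.01 0" --pt "-0.16 0.072 0.016 0"

```text
clock: 11.5
ee_pos: [0.4329, 0.0095, 0.3041]
eef_rot: [0.701, 0.096, -0.7, 0.096]
force: [0.8, -0.1, 0.1]
grip_width: 0.0001
```

```bash
python3 -c "
from h import *
to((.4487,-.2575,.303))"
```

```text
t 11.5 p [0.4329 0.0095 0.3041] grip 0.0001 F [ 0.83 -0.11  0.12] axis [ 0.e+00  9.e-04 -1.e+00]
(0.4487, -0.2575, 0.303) -> [0.0009 0.2614 0.0567]
```

>>> play_rows --pt "0 0.026 0.006 0" --pt "0 0.054 0.012 0" --pt "0 0.084 0.018 0" --pt "0 0.114 0.025 0" --pt "0 0.144 0.031 0" --pt "0 0.174 0.038 0" --pt "0 0.204 0.044 0" --pt "0 0.232 0.05 0" --pt "0 0.252 0.055 0" --pt "0 0.261 0.057 0"

```text
clock: 12.33
ee_pos: [0.4477, -0.2599, 0.3044]
eef_rot: [0.701, 0.095, -0.701, 0.095]
force: [-0.4, 0.4, -0.2]
grip_width: -0.0001
```

```bash
python3 -c "
from h import *
to((.4487,-.2575,.06))"
```

```text
t 12.3333 p [ 0.4477 -0.2599  0.3044] grip -0.0001 F [-0.44  0.44 -0.22] axis [ 2.e-04  9.e-04 -1.e+00]
(0.4487, -0.2575, 0.06) -> [ 0.2444 -0.0018 -0.0015]
```

>>> play_rows --pt "0.01 0 0 0" --pt "0.03 -0.001 -0.001 0" --pt "0.055 -0.002 -0.002 0" --pt "0.08 -0.002 -0.002 0" --pt "0.105 -0.002 -0.002 0" --pt "0.13 -0.002 -0.002 0" --pt "0.152 -0.002 -0.002 0" --pt "0.17 -0.002 -0.002 0" --pt "0.18 -0.002 -0.002 0" --pt "0.185 -0.002 -0.002 0"

```text
clock: 13.17
ee_pos: [0.4488, -0.2559, 0.1182]
eef_rot: [-0.7, -0.096, 0.701, -0.095]
force: [0.0, 0.1, 0.1]
grip_width: -0.0002
```

>>> play_rows --pt "0.01 0 0 0" --pt "0.022 0 0 0" --pt "0.034 0 0 0" --pt "0.042 0 0 0" --pt "0.046 0 0 0" --pt "0.047 0 0 0" --pt "0.047 0 0 0"

```text
clock: 13.75
ee_pos: [0.4488, -0.2557, 0.0713]
eef_rot: [-0.7, -0.096, 0.701, -0.095]
force: [0.7, -0.4, 0.7]
grip_width: -0.0005
```

```bash
python3 - <<'E'
from h import *
to((.4487,-.2575,.043))
im=manip.read_camera("scene"); cv2.imwrite("pics/s4.png",cv2.resize(im[130:230,150:270,::-1],None,fx=6,fy=6,interpolation=cv2.INTER_CUBIC))
E
```

```text
t 13.75 p [ 0.4488 -0.2557  0.0713] grip -0.0005 F [ 0.68 -0.44  0.73] axis [-0.0011  0.0023 -1.    ]
(0.4487, -0.2575, 0.043) -> [0.0283 0.0018 0.0006]
```

View pics/s4.png

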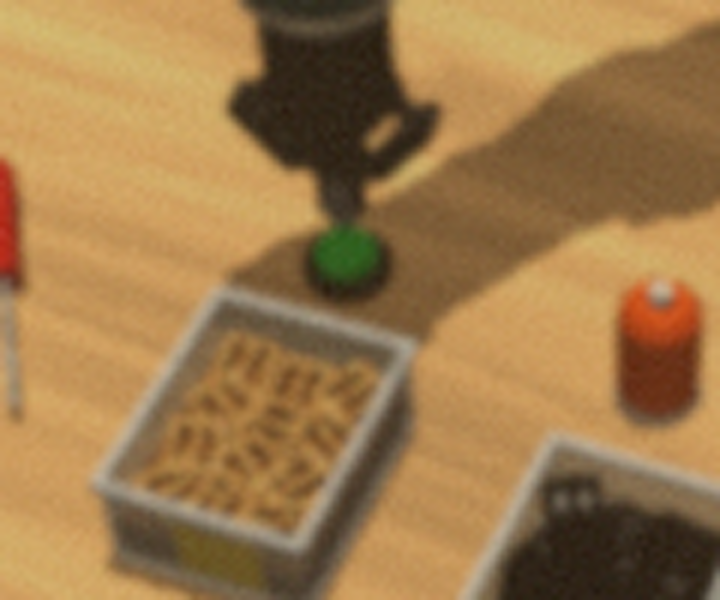

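The fingertips at crop (343,220) are just above the green button at (347,255), with the glide bin clear. I'll go down gently and watch the force.

>>> play_rows --pt "0.007 0.001 0 0" --pt "0.014 0.002 0 0" --pt "0.02 0.002 0 0" --pt "0.025 0.002 0 0" --pt "0.028 0.002 0 0" --pt "0.03 0.002 0 0" --pt "0.03 0.002 0 0"

```text
clock: 14.38
ee_pos: [0.4492, -0.2576, 0.0412]
eef_rot: [-0.7, -0.096, 0.701, -0.095]
force: [-2.9, 1.1, 2.7]
grip_width: -0.0001
```

```bash
python3 -c "
from h import *
to((.4487,-.2575,.036))"
```

```text
t 14.3833 p [ 0.4492 -0.2576  0.0412] grip -0.0001 F [-2.89  1.14  2.65] axis [-0.0014  0.0024 -1.    ]
(0.4487, -0.2575, 0.036) -> [ 0.0052 -0.0002  0.0005]
```

>>> play_rows --pt "0.001 0 0 0" --pt "0.002 0 0 0" --pt "0.003 0 0 0" --pt "0.003 0 0 0" --pt "0.003 0 0 0"

```text
clock: 14.8
ee_pos: [0.4493, -0.2576, 0.0383]
eef_rot: [-0.7, -0.096, 0.701, -0.095]
force: [-1.4, 1.0, 5.6]
grip_width: 0.0002
```

>>> play_rows --pt "0.001 0 0 0" --pt "0.002 0 0 0" --pt "0.002 0 0 0" --pt "0.002 0 0 0"

```text
clock: 15.13
ee_pos: [0.4494, -0.2577, 0.0375]
eef_rot: [-0.7, -0.096, 0.701, -0.095]
force: [-10.8, 5.1, 35.1]
grip_width: 0.0001
```

The button has bottomed out: force rose to 35 N with almost no further travel. I'll release it and rise clear.

>>> play_rows --pt "-0.002 0 0 0" --pt "-0.006 0 0 0" --pt "-0.012 0 0 0" --pt "-0.024 0 0 0" --pt "-0.045 0 0 0" --pt "-0.07 0 0 0" --pt "-0.095 0 0 0" --pt "-0.12 0 0 0" --pt "-0.135 0 0 0" --pt "-0.14 0 0 0"

```text
clock: 15.97
ee_pos: [0.4505, -0.2584, 0.1809]
eef_rot: [0.702, 0.095, -0.7, 0.096]
force: [-0.5, -0.9, 0.8]
grip_width: -0.0003
```

>>> play_rows --pt "-0.01 0.01 0.01 0" --pt "-0.025 0.025 0.02 0" --pt "-0.045 0.045 0.03 0" --pt "-0.065 0.065 0.04 0" --pt "-0.085 0.085 0.05 0" --pt "-0.1 0.1 0.06 0" --pt "-0.11 0.11 0.065 0" --pt "-0.115 0.115 0.068 0" --pt "-0.115 0.115 0.068 0" --pt "-0.115 0.115 0.068 0"

```text
clock: 16.8
ee_pos: [0.4156, -0.3867, 0.2952]
eef_rot: [0.701, 0.096, -0.7, 0.096]
force: [-0.2, 0.4, -0.6]
grip_width: 0.0001
```

```bash
python3 - <<'E'
from h import *
to()
a=cv2.imread("pics/scene0.png")
im=manip.read_camera("scene")[:,:,::-1]; o=np.hstack([cv2.resize(x[130:290,120:400],(400,229),interpolation=cv2.INTER_CUBIC) for x in (a,im)])
t0=cv2.imread("pics/top0.png"); t=manip.read_camera("top")[:,:,::-1]
o2=np.hstack([cv2.resize(x[100:280],(400,141),interpolation=cv2.INTER_CUBIC) for x in (t0,t)])
cv2.imwrite("pics/f.png",np.vstack([o,o2]))
E
```

```text
t 16.8 p [ 0.4156 -0.3867  0.2952] grip 0.0001 F [-0.17  0.37 -0.56] axis [ 2.2e-03  5.0e-04 -1.0e+00]
```

View pics/f.png

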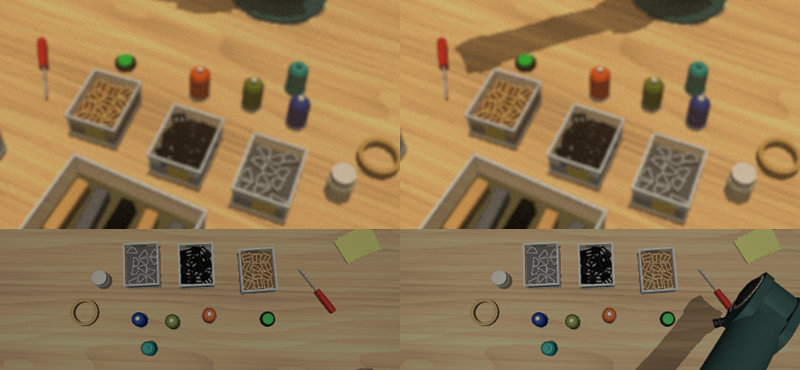

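The before and after pictures match: every bin and spool is where it was, the button at about (267,319) looks up, and the arm is clear.

```bash
python3 -c "
from rig import manip
print(manip.job_done())"
```

```text
the job is handed in; nothing more can be done
None
```

The job is done in the order asked and handed in at about 17 s of the 58 s allowed; no verdict was reported.

- **Buckle bin:** with the fingers shut, I pointed down at the middle of the bin of black buckles, about 3 cm above its rim, for about 2.5 s. The camera picture put the fingertips over the middle.
- **Olive spool:** I pointed about 3 cm above the top of the olive-green spool for about 2.5 s. The fingertips were directly above its stub.
- **Green button:** I pressed it until it bottomed out, then rose clear. The spring was fully compressed at about 5.6 N. I pressed on to confirm the stop, and force rose to 35 N with less than 1 mm more travel.
- **Final checks:** the before and after pictures from both cameras show nothing moved. The force on the tool is back to about zero and the arm is clear.
- **Less certain:** the button's return is judged from the picture only, since its travel can't be read directly. The two cameras disagreed by 2–4 mm on the bin and spool positions, which is small for pointing.

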